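# Roll a clip-on trim home along the breakfast-bar seam

### The job

The five short trim tiles along the seam at the foot of the breakfast-bar riser have been clipped on but stand a few millimetres proud. Take the square-handled seam roller out of the wooden tool block, lean it square to the sloping tiles so that it clears the utensil rail, and roll from one end of the row to the other in one slow unbroken pass (about 3 cm a second, without lifting off), pressing firmly enough to seat every tile fully home but not so hard as to crack the glaze. Then stand the roller back upright in a free pocket of the block and let go; touch the tiles only with the roller, and leave everything else where it is.

Things in the scene. Friction and masses are not known exactly. Their poses are not given: they have to be found in the camera images.
- riser: Upright white panel under a raised breakfast bar, fixed: 440 mm long, 30 mm thick, 250 mm high; wooden bar top behind it, upper side at 280 mm. Origin: on the worktop, on the seam where the panel's front face meets it, midway along. x along the seam (away from the robot), y out of the front face over the worktop, z up. A row of five white ceramic trim tiles lies along the seam.
- row_mid (a point): Riser frame (0, 20, 18) mm: nominal middle of the row, on the outer faces of home tiles. Tiles: 40 mm long (x), 34 mm wide across the slope, 8 mm thick, centred at x = -84, -42, 0, 42, 84 mm; an aluminium end piece (10 mm long, 1 mm below home tile faces) at each end, x = -112 and 112 mm. Faces slope 35 degrees: outward normal (0, 0.574, 0.819) in the riser frame.
- row_near (a point): Riser frame (-104, 20, 18) mm: nominal near end of the row, on home tile faces. The carrier under the tiles was packed out by eye: it sits 0 to 12 mm farther out along the normal than nominal and is skewed up to 0.012 rad (1.3 mm at the ends). Neither is measured: feel the depth. Tiles not yet home stand up to 5 mm farther out still.
- row_far (a point): Riser frame (104, 20, 18) mm: nominal far end of the row. Each tile slides on its clips along the normal: it gives at about 7 N (plus 60 N per m/s), stays where left, and meets a hard stop when home. The rolling wheel climbs onto the next proud tile and presses it in; 12 to 20 N along the tool seats all. Over 35 N cracks the glaze.
- rail_mid (a point): Middle of the steel utensil rail on the riser, riser frame (0, 50, 215) mm: 12 mm thick, 410 mm long along x, brackets to the panel at x = -180 and 180 mm; a turner hangs from it at x = -197 mm and a ladle at x = 197 mm. A gripper holding the roller upright over the tiles would strike the rail.
- tile1 (a joint): How far the tile at x = -84 mm (nearest the robot) has been pressed in, in m: 0 = 5 mm proud, 0.005 = home. Starts at 0 to 0.001.
- tile2 (a joint): The same for the tile at x = -42 mm.
- tile3 (a joint): The same for the tile at x = 0.
- tile4 (a joint): The same for the tile at x = 42 mm.
- tile5 (a joint): The same for the tile at x = 84 mm (farthest from the robot).
- roller: Seam roller, about 0.2 kg, upright in the block: black rubber wheel 36 mm across, 22 mm wide, in a steel yoke (head 32 x 32 mm), and a square wooden handle, 24 x 24 mm, from 75 to 170 mm above the wheel's lowest point, its origin (the point that rolls on the tiles). z up along the handle; the wheel turns about y, so rolls along x. Drag can pivot it in a grip that closes along y, less along x.
- block: Dark wooden tool block, fixed: 70 (x) x 200 (y) x 70 (z) mm, origin at the centre of its underside. Three pockets, 44 (x) by 40 mm (y), 60 mm deep (floor 10 mm above the worktop), at y = -66, 0 and 66 mm. Roller in one end pocket, scraper in the other, the middle one free. The roller fits with its x along the block's x, either way round.
- block_hole0 (a point): centre of the mouth of the pocket at y = -66 mm, 70 mm above the worktop
- block_hole1 (a point): centre of the mouth of the middle pocket
- block_hole2 (a point): centre of the mouth of the pocket at y = 66 mm
- spares: Bystander: two spare trim tiles stacked, 43 x 36 x 16 mm. Origin: centre of the underside.
- tape: Bystander: tape measure standing on edge, 68 x 36 x 62 mm. Origin: centre of the underside.
- bowl: Bystander: white mixing bowl, 170 mm across, 75 mm high. Origin: centre of the underside.
- bottle: Bystander: clear water bottle, 70 mm across, 240 mm high; beyond it on the left of the table stand a fixed microwave oven, 265 mm high (world x 440 to 900 mm, y 450 to 750 mm), and a kettle, 215 mm high (x 100, y 660 mm). Origin: centre of the underside.
- mug: Bystander: white mug, 80 mm across, 90 mm high, handle on its +y side. Origin: centre of the underside.
- scraper: Bystander: plastic wedge scraper standing in the block: foot 34 x 26 x 85 mm, round black handle 22 to 32 mm across up to 160 mm above its underside; stays where it is. Origin: centre of the underside.
Things that resemble listed ones, but are neither listed nor needed, are in the scene too. Leave any turquoise look-alike of the block alone.

How it is judged:
On the way, in this order (a step that is already met when the one before it is completed fails the run):
1. the roller rests on the tiles, leaning 20 to 50 degrees and set to roll along the seam (wheel within 20 degrees of it) (contact force between roller and riser above 1 N and angle between roller's own z axis and vertical between 0.35 and 0.87 rad and angle between the x axis of roller and the x axis of riser, either way round below 0.35 rad), for 0.1 s.
2. all five tiles are home (within 1.5 mm) with the roller still pressing on the row, leaning 20 to 50 degrees (all of step 1 and value of joint each of tile1, tile2, tile3, tile4, tile5 above 0.0035 m), for 0.1 s.
At the end, for the whole second after the job is handed in: All five tiles home (pressed in over 3.5 of 5 mm); the roller stands in a pocket of the block (wheel's lowest point within 15 mm of the pocket's centre, under 20 mm above the worktop), leaning under 15 degrees, at rest; the scraper within 15 mm of its start (value of joint each of tile1, tile2, tile3, tile4, tile5 above 0.0035 m and (horizontal distance between roller and block_hole0 below 0.015 m or horizontal distance between roller and block_hole1 below 0.015 m or horizontal distance between roller and block_hole2 below 0.015 m) and height (world z) of roller below 0.02 m and angle between roller's own z axis and vertical below 0.26 rad and linear speed of roller below 0.02 m/s and distance of scraper from where it was at the start of the episode below 0.015 m); the robot touches nothing.
It fails at once if the roller presses on the tiles or riser with more than 35 N (contact force between roller and riser above 35 N).
It fails at once if the roller moves faster than 10 cm/s while it presses on the tiles (contact force between roller and riser above 1 N and linear speed of roller above 0.1 m/s).
It fails at once if the roller is taken off the row (about 3 cm or more) after the first tile is home and before the last one is (value of joint any of tile1, tile2, tile3, tile4, tile5 above 0.0035 m and value of joint any of tile1, tile2, tile3, tile4, tile5 below 0.0035 m and (z of roller in the frame of riser above 0.06 m or y of roller in the frame of riser above 0.065 m or x of roller in the frame of riser above 0.15 m or x of roller in the frame of riser below -0.15 m)).
It fails at once if the gripper or arm pushes on the riser, its rail or its tiles (over 2 N) (contact force between any of the fingers, the arm and riser above 2 N).
It fails at once if a bystander is moved by more than 25 mm (distance of any of spares, tape, bowl, bottle, mug, scraper from where it was at the start of the episode above 0.025 m).
It also fails if it takes over 72 s, if anything falls off the work surface, if the arm or the gripper's body presses on something with over 40 N, if the wrist force passes 120 N, or if a joint passes its speed limit or range.

### The arm

A 6-joint arm with a two-finger parallel gripper is mounted at the origin on the work surface. World frame = base frame: x ahead of the robot, y to its left, z up, the work surface at z = 0. Lengths are in m, angles in rad, forces in N, time in s.
With the tool pointing down it reaches from about 0.375 to 0.9 m from the base axis. Payload 3.1 kg.
Tool frame: the origin (TCP) lies on the centre line of the jaws, within the pads' length; the fingertips stand 25 mm ahead of it and the grasp point (between the pads) lies 6 mm ahead of it (manip.tips_ahead is the distance from the TCP to the fingertips, in m); z points along the fingers, y is the direction in which the jaws open and shut (so a half turn about z gives the same grasp; the last joint's range is limited). The gripper opens to 85 mm and grips with 20 to 120 N. Pads are 22 mm wide; open, the fingers measure 114 mm over their backs; the gripper's body (76 mm by 85 mm) begins 54 mm behind the grasp point. The pads swing forward as they close: fully open they stand 13 mm farther back than shut.
Start: joints at [0.923, 0.527, 1.433, -0, 1.181, -0.178], TCP at [0.282, 0.558, 0.256] pointing down, gripper open.
Joint ranges: [-3.08, 3.08], [-0.75, 2.2], [0.22, 2.44], [-1.43, 4.57], [0, 2.65], [-2.85, 2.85]. Speed limits (rad/s): [2.79, 2.79, 3.14, 3.14, 3.14, 3.14].

### API

Orientations are given as a unit quaternion [x, y, z, w].
In Python, from station import manip gives the robot as it stands.
- The arm moves only by the tool play_rows, never from a script. Its argument "steps" is a list that holds one entry, the list of rows, each a list of 6 numbers: the shift along the tool's x, y, z in m, then the turn, a rotation vector about the tool's x, y, z in degrees. In form: [[[x, y, z, rx, ry, rz], ...]]. A call has 1 to 10 rows; each row shifts and turns the commanded pose from where the row before left it, along the tool's axes as they then stand; what a row does not reach is not made up. A row lasts 1/8 s, in which the tool goes at most 62.5 mm and 10.7 degrees, less where a joint would pass 70% of its speed; a pose out of reach is approached as far as the arm can. A call is refused whole if a number of a shift passes 0.0625 or a number of a turn 10.7, either way. A call with a gripper value outside its range is refused whole. "fingers" is the opening, from 0 (shut) to 1 (fully open), set as the call begins (left out, the last holds). The fingers move at their own pace and stop on an object; "squeeze" is the grip in N (left out, the last holds). Time passes only in rows, so rows that do not move let the fingers close. It gives the time, the measured TCP pose, the force and the opening at its end, in the units of the state.
- manip.sense(): the state, without advancing time (a new reading comes with each control period).
- manip.snapshot(name): name is "side" or "top" or "wrist"; returns a dict with "img" (420x560x3 uint8, red, green, blue), "K" (3x3 intrinsics, pixels), "world_from_camera" (4x4, takes a point from camera to world coordinates). Camera axes: x right, y down, z forward; pixel columns grow to the right and rows downward; lengths in m; the calibration is good to about 2 mm. The wrist camera is an equidistant fisheye: a pixel r from the principal point sees the ray r / f radians off the axis. A picture is of the moment at which its call begins. There is no depth.
- manip.sign_off(): hands the job in, once; it reports no verdict.
Trained networks look in a picture, given as the dict that the camera call returned (one of the last four; its "shot" number tells which), for a name from the list of things; names that differ only in an ending like _2 or _b are one class to them, and where a whole thing is asked for, a point or a joint stands for the part that bears it (a point fixed in the world has none). Each returns a list of dicts, best first, with "score" (0 to 1); they miss things now and then, are a little off and sometimes report something else, mostly with a low value. They report only what shows in the picture. A call takes as long as a camera call. They do not tell look-alikes from the thing itself.
- manip.regions_of(label, picture): "pixels" (420x560 bool, what is visible of it) and "rect" ([left, top, right, bottom] in pixels, round what is visible of it).
- manip.pinpoint(label, picture): "point" ([column, row] in pixels: a listed point, or the origin of a listed thing).
The state is a dict: "t": time; "q": joint angles; "qd": joint speeds; "tau": joint torques, N m; "tcp_pos": TCP position; "tool_rot": TCP orientation; "force": force on the tool from outside, world axes, zero at the start; "ft_torque": the same for the moment, N m; "finger_gap": opening from 0.0 (shut) to 1.0 (fully open).
Only numpy, scipy, OpenCV 4.12 (cv2) and the standard library are available. Lean on these libraries where they do the work, as an engineer would, in place of code of your own. Each camera call takes 0.05 s, during which the arm holds its last target.

## Working session

There is one attempt and no reset: what is moved stays moved. The work goes in short steps, Python scripts to look and compute and a tool call to move; the robot and the scene stay as the last step left them, time stands still between calls to the robot, and variables do not carry over. Pictures are saved under pics/ and viewed, and the job is handed in when it is done.

Besides the shell and the picture viewer there is one more tool, called after "Request:" as name(argument=value, ...) on one line, values as JSON. play_rows: Moves the arm, as the interface text tells. Its arguments: {"type":"object","properties":{"steps":{"type":"array"},"fingers":{"type":"number"},"squeeze":{"type":"number"}},"required":["steps"]}

```bash
ls; mkdir -p pics; python3 - <<'E'
from station import manip
import cv2,pickle
s=manip.sense(); print(s)
for n in ["side","top","wrist"]:
    p=manip.snapshot(n); cv2.imwrite(f"pics/{n}0.png",p["img"][:,:,::-1]); print(n,p["K"].round(1).tolist(),p["world_from_camera"].round(3).tolist(),p["shot"])
    pickle.dump(p,open(f"pics/{n}0.pkl","wb"))
    for l in ["riser","row_mid","row_near","row_far","rail_mid","roller","block","block_hole0","block_hole1","block_hole2","scraper","spares","tape","bowl","bottle","mug"]:
        print(l,[(round(d["score"],2),[round(float(x)) for x in d["point"]]) for d in manip.pinpoint(l,p)[:3]])
E
```

```text
pics
{'t': 0.0, 'q': array([ 9.23475607e-01,  5.28487846e-01,  1.43391626e+00, -2.28414127e-05,
        1.18142077e+00, -1.78484262e-01]), 'qd': array([-0.00021357,  0.00046168, -0.00145272, -0.00115664, -0.0003451 ,
        0.00083201]), 'tau': array([-1.41131910e-03, -4.42364001e+01, -1.78018391e+01, -2.90959870e-04,
        8.34396196e-03,  2.47252373e-06]), 'tcp_pos': array([0.28196075, 0.55702562, 0.25531582]), 'tool_rot': array([ 2.32272792e-01,  9.72650042e-01, -1.02655538e-03, -4.38189952e-04]), 'force': array([ 0.42259228, -0.50691327, -0.45273488]), 'ft_torque': array([ 0.0494825 , -0.03036029,  0.011919  ]), 'finger_gap': 1.0036387487645049}
side [[431.0, 0.0, 271.5], [0.0, 431.0, 214.5], [0.0, 0.0, 1.0]] [[0.532, 0.56, -0.634, 1.058], [0.846, -0.363, 0.389, -0.239], [-0.012, -0.744, -0.668, 0.728], [0.0, 0.0, 0.0, 1.0]] 1
riser [(0.66, [155, 348])]
row_mid [(0.9, [160, 339])]
row_near [(0.58, [151, 297])]
row_far [(0.63, [179, 385])]
rail_mid [(0.79, [158, 263]), (0.35, [164, 344]), (0.22, [152, 349])]
roller [(0.6, [298, 257])]
block [(0.95, [324, 252]), (0.74, [262, 204
[... 1226 characters left out ...]
45])]
bottle [(0.68, [181, 170])]
mug [(0.9, [154, 260])]
wrist [[325.2, 0.0, 275.8], [0.0, 325.2, 207.8], [0.0, 0.0, 1.0]] [[0.451, 0.848, 0.278, 0.211], [0.892, -0.429, -0.141, 0.594], [0.0, 0.312, -0.95, 0.373], [0.0, 0.0, 0.0, 1.0]] 3
riser []
row_mid []
row_near [(0.78, [29, 395])]
row_far []
rail_mid [(0.51, [222, 294]), (0.28, [97, 416])]
roller [(0.19, [100, 413])]
block [(0.78, [82, 302])]
block_hole0 [(0.9, [36, 338]), (0.88, [87, 318]), (0.71, [131, 418])]
block_hole1 [(0.9, [36, 338]), (0.88, [87, 318]), (0.71, [131, 418])]
block_hole2 [(0.9, [36, 338]), (0.88, [87, 318]), (0.71, [131, 418])]
scraper []
spares [(0.53, [98, 414])]
tape []
bowl []
bottle []
mug [(0.68, [223, 293])]
```

View pics/side0.png

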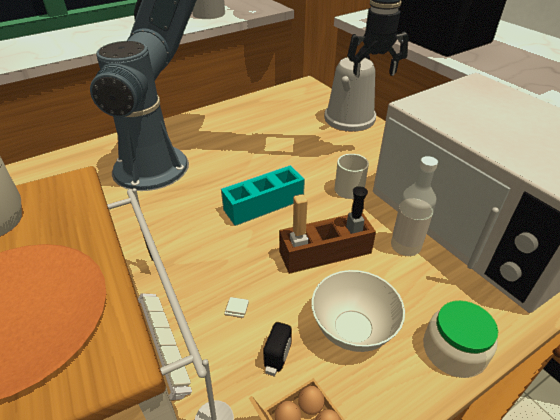

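View pics/top0.png

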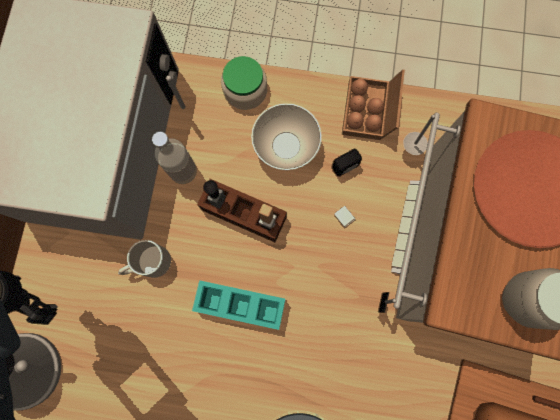

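```bash
python3 - <<'E'
import pickle,cv2
p=pickle.load(open("pics/top0.pkl","rb"))["img"][:,:,::-1]
cv2.imwrite("pics/topc.png",cv2.resize(p[130:350,190:450],None,fx=3,fy=2.7,interpolation=cv2.INTER_CUBIC))
p=pickle.load(open("pics/side0.pkl","rb"))["img"][:,:,::-1]
cv2.imwrite("pics/sidec.png",cv2.resize(p[150:300,220:420],None,fx=4,fy=4,interpolation=cv2.INTER_CUBIC))
cv2.imwrite("pics/sider.png",cv2.resize(p[220:420,80:260],None,fx=3,fy=3,interpolation=cv2.INTER_CUBIC))
E
```

```text
(no output)
```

View pics/topc.png

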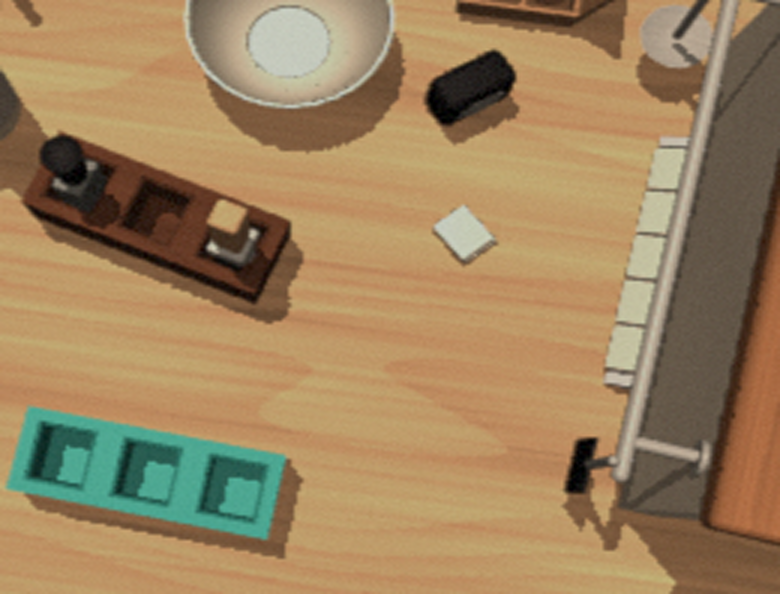

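View pics/sidec.png

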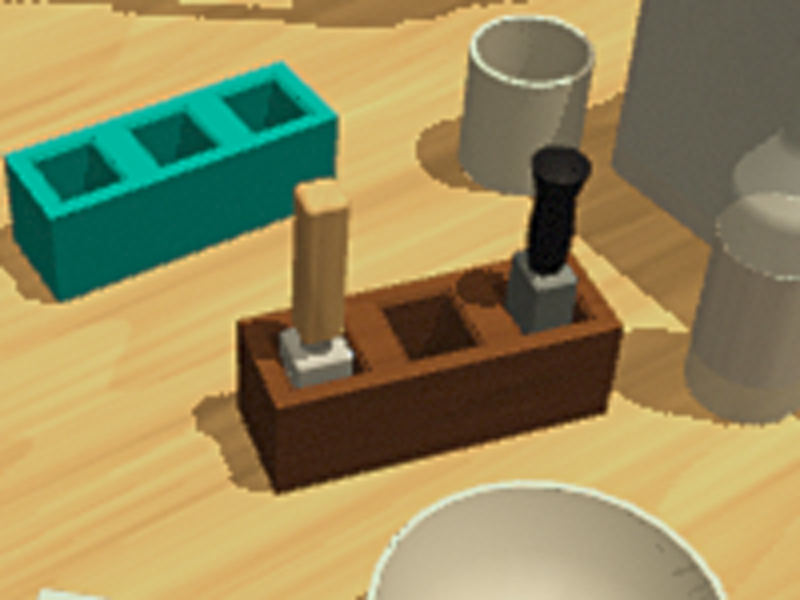

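View pics/sider.png

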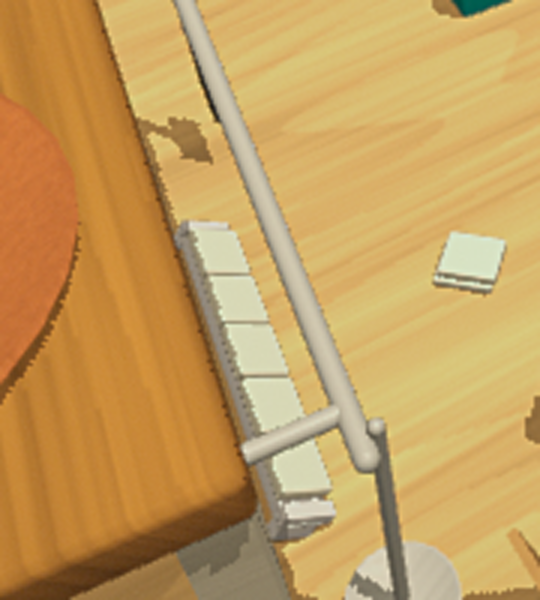

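```bash
python3 - <<'E'
import pickle,cv2,numpy as np
def z(n,x0,y0,w,h,f,out):
    p=pickle.load(open(f"pics/{n}0.pkl","rb"))["img"][:,:,::-1]
    c=cv2.resize(p[y0:y0+h,x0:x0+w],None,fx=f,fy=f,interpolation=cv2.INTER_LANCZOS4)
    for x in range(x0-x0%10+10,x0+w,10):
        cv2.line(c,((x-x0)*f,0),((x-x0)*f,c.shape[0]),(255,255,0) if x%50 else (0,0,255),1); cv2.putText(c,str(x),((x-x0)*f,9),0,.35,(0,0,255),1)
    for y in range(y0-y0%10+10,y0+h,10):
        cv2.line(c,(0,(y-y0)*f),(c.shape[1],(y-y0)*f),(255,255,0) if y%50 else (0,0,255),1); cv2.putText(c,str(y),(0,(y-y0)*f),0,.35,(0,0,255),1)
    cv2.imwrite(out,c)
z("top",190,165,110,85,7,"pics/z1.png")
z("top",380,105,80,210,3,"pics/z2.png")
z("top",375,170,60,140,4,"pics/z2.png")
z("side",270,180,115,100,6,"pics/z3.png")
z("side",130,285,70,120,5,"pics/z4.png")
E
```

```text
(no output)
```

View pics/z1.png

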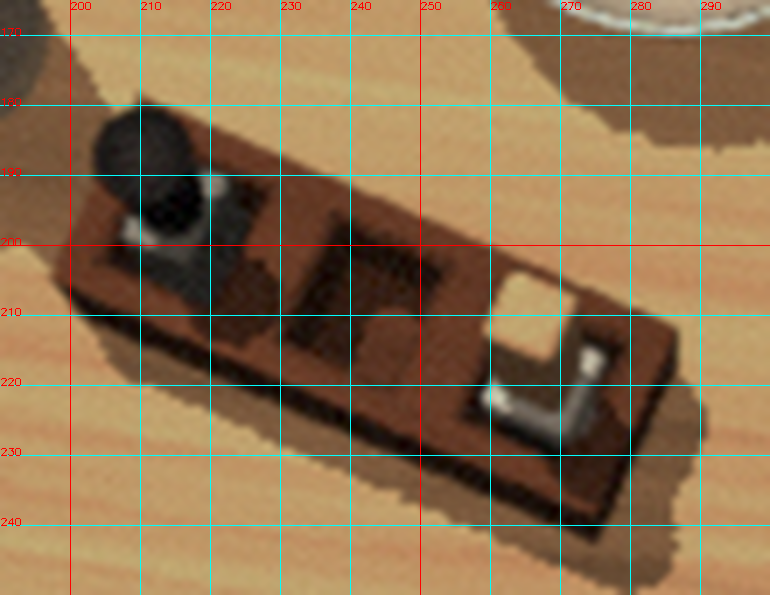

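View pics/z2.png

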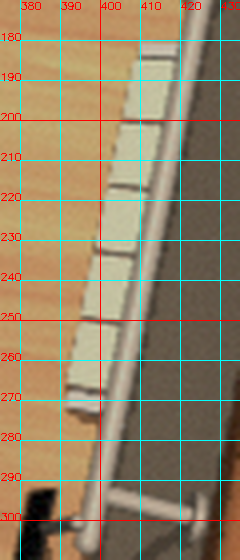

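View pics/z3.png

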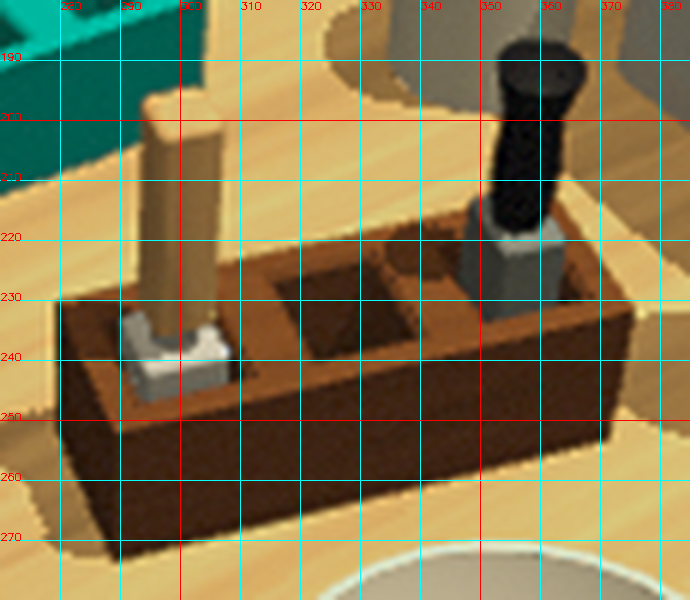

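View pics/z4.png

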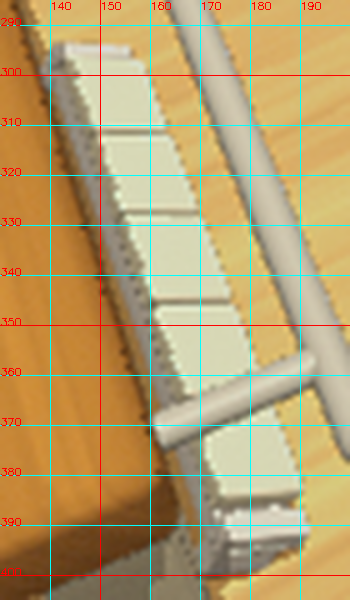

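```bash
cat > fit.py <<'E'
import pickle,numpy as np
from scipy.optimize import least_squares
P={n:pickle.load(open(f"pics/{n}0.pkl","rb")) for n in("top","side")}
def proj(n,X):
    W=P[n]["world_from_camera"];K=P[n]["K"]
    c=(np.asarray(X)-W[:3,3])@W[:3,:3]; return np.array([K[0,0]*c[0]/c[2]+K[0,2],K[1,1]*c[1]/c[2]+K[1,2]])
def T(x,y,a,p): p=np.asarray(p); c,s=np.cos(a),np.sin(a); return np.array([x+c*p[0]-s*p[1],y+s*p[0]+c*p[1],p[2]])
B=[("top",(210,179),(35,100,70)),("top",(287,211.5),(35,-100,70)),("top",(274.5,238),(-35,-100,70)),("top",(198.5,204),(-35,100,70)),
("top",(239,196),(22,20,70)),("top",(254,203.5),(22,-20,70)),("top",(231,214),(-22,20,70)),
("side",(279,230),(-35,-100,70)),("side",(290,252),(35,-100,70)),("side",(375,232),(35,100,70)),("side",(289,274),(35,-100,0)),("side",(371,253.5),(35,100,0)),
("side",(316,227),(-22,-20,70)),("side",(331.5,223.5),(-22,20,70)),("side",(339.5,234.5),(22,20,70)),("side",(322.5,240.5),(22,-20,70))]
def fb(v): return np.array([proj(n,T(v[0],v[1],v[2],np.array(p)/1e3))-u for n,u,p in B])
r=least_squares(lambda v:fb(v).ravel(),[.3,.1,-.3],loss='soft_l1'); print("block",r.x); print(fb(r.x).round(1).tolist())
bx=r.x
print("roller pocket",T(*bx,(0,-.066,.07)),"mid",T(*bx,(0,0,.07)))
# handle top
def fh(v): return np.r_[proj("top",[v[0],v[1],.18])-(265.5,210),proj("side",[v[0],v[1],.18])-(300,198.5)]
r=least_squares(fh,[.3,.1]);print("handle top",r.x,r.fun.round(1))
n=np.array([0,.574,.819]);t=np.array([0,.819,-.574])
def tp(x,e,d,sk): return np.array([x,20,18])/1e3+n*(d+sk*x/1e3)+t*e*.017
R=[("side",(163,311.5),-63,1),("side",(169.5,327.5),-21,1),("side",(176,345.5),21,1),("side",(190.5,384),104,1),
("side",(150,311),-63,-1),("side",(154.5,327),-21,-1),("side",(161,345),21,-1),
("top",(405,200),63,1),("top",(402,216),21,1),("top",(397.5,232.5),-21,1),("top",(394.5,250),-63,1),("top",(391,267),-104,1),("top",(409,184),104,1)]
L=[("top",(396.5,306),(-205,50,215)),("top",(436.5,117),(205,50,215)),("side",(203,373),(205,50,215))]
def fr(v):
    return np.array([proj(c,T(v[0],v[1],v[2],tp(x,e,v[3],v[4])))-u for c,u,x,e in R]+[proj(c,T(v[0],v[1],v[2],np.array(p)/1e3))-u for c,u,p in L])
r=least_squares(lambda v:np.r_[fr(v).ravel(),v[4]/.012],[.5,-.2,-.1,.008,0],loss='soft_l1');print("riser",r.x.round(4));print(fr(r.x).round(1).tolist())
E
python3 fit.py
```

```text
block [ 0.54343939  0.21696978 -0.26132001]
[[-0.2, -1.4], [0.1, -0.8], [0.5, -0.2], [-1.5, -0.0], [-0.8, -0.4], [-0.4, -1.2], [-0.7, -1.6], [-0.7, -0.0], [-1.4, 0.2], [0.5, -0.4], [-0.8, 0.1], [-0.1, 0.0], [-1.5, -0.9], [-0.3, -1.2], [-0.3, 1.0], [-0.5, -0.9]]
roller pocket [0.5263879  0.15321049 0.07      ] mid [0.54343939 0.21696978 0.07      ]
handle top [0.52534806 0.15359823] [ 0.2 -0.6 -0.3 -0.8]
riser [ 0.5665 -0.2027 -0.101   0.0086 -0.0012]
[[0.5, -0.2], [0.1, 0.1], [0.0, -0.4], [-0.3, -0.6], [-2.3, -0.2], [-1.2, 0.5], [-1.6, 0.4], [-0.2, -0.2], [-0.6, -0.0], [0.3, -0.1], [-0.2, -1.0], [-0.2, -1.5], [-0.8, 0.2], [-0.3, -0.8], [-0.7, -2.3], [-0.8, -1.2]]
```

```bash
cat > h.py <<'E'
import numpy as np
from scipy.spatial.transform import Rotation as R
from station import manip
BLK=(0.5434,0.2170,-0.2613); RIS=(0.5665,-0.2027,-0.101)
def rot(yaw,tilt=0): # tool y along yaw in plane, z down, tilt about tool y (deg)
    y=np.array([np.cos(yaw),np.sin(yaw),0]); z=np.array([0,0,-1.]); x=np.cross(y,z)
    return R.from_matrix(np.c_[x,y,z])*R.from_euler('y',tilt,degrees=True)
def w(F,p):
    p=np.asarray(p,float);c,s=np.cos(F[2]),np.sin(F[2]); return np.array([F[0]+c*p[0]-s*p[1],F[1]+s*p[0]+c*p[1],p[2]])
def plan(pos,Rt,n,start=None):
    s=manip.sense()
    p0,R0=start if start else (s["tcp_pos"],R.from_quat(s["tool_rot"]))
    dv=(R0.inv()*Rt).as_rotvec(); rows=[]
    for i in range(n):
        Ri=R0*R.from_rotvec(dv*i/n)
        d=Ri.inv().apply((np.asarray(pos)-p0)/n)
        rows.append([float(v) for v in np.r_[d.round(4),np.degrees(dv/n).round(2)]])
    print(n,"rows"); print(rows)
    return pos,Rt
def st():
    s=manip.sense(); print("t",round(s["t"],2),"pos",s["tcp_pos"].round(4),"q",s["q"].round(2),"F",s["force"].round(2),"gap",round(s["finger_gap"],3)); return s
E
python3 - <<'E'
import fit,numpy as np
from h import *
from scipy.optimize import least_squares
for nm,a,b,zz in [("bottle",(181,170),(406,247),0),("mug",(154,260),(348,190),0),("bowl",(286,145),(356,329),0),("tape",(345,165),(278,356),0),("spares",(344,216),(239,305),0)]:
    r=least_squares(lambda v:np.r_[fit.proj("top",[*v,zz])-a,fit.proj("side",[*v,zz])-b],[.5,.1]);print(nm,r.x.round(3),r.fun.round(1))
st()
# above the roller
rp=np.array([.5258,.1534])
T1=plan([rp[0],rp[1],.30],rot(BLK[2]),10)
plan([rp[0],rp[1],.143],T1[1],5,T1)
E
```

```text
block [ 0.54343939  0.21696978 -0.26132001]
[[-0.2, -1.4], [0.1, -0.8], [0.5, -0.2], [-1.5, -0.0], [-0.8, -0.4], [-0.4, -1.2], [-0.7, -1.6], [-0.7, -0.0], [-1.4, 0.2], [0.5, -0.4], [-0.8, 0.1], [-0.1, 0.0], [-1.5, -0.9], [-0.3, -1.2], [-0.3, 1.0], [-0.5, -0.9]]
roller pocket [0.5263879  0.15321049 0.07      ] mid [0.54343939 0.21696978 0.07      ]
handle top [0.52534806 0.15359823] [ 0.2 -0.6 -0.3 -0.8]
riser [ 0.5665 -0.2027 -0.101   0.0086 -0.0012]
[[0.5, -0.2], [0.1, 0.1], [0.0, -0.4], [-0.3, -0.6], [-2.3, -0.2], [-1.2, 0.5], [-1.6, 0.4], [-0.2, -0.2], [-0.6, -0.0], [0.3, -0.1], [-0.2, -1.0], [-0.2, -1.5], [-0.8, 0.2], [-0.3, -0.8], [-0.7, -2.3], [-0.8, -1.2]]
bottle [0.629 0.391] [ 1.2 -0.1  0.7 -1.3]
mug [0.395 0.413] [ 0.7  0.5  0.9 -0.4]
bowl [0.737 0.144] [-0.8 -1.  -0.9 -0.1]
tape [ 0.705 -0.014] [-0.1 -0.1 -0.1  0. ]
spares [ 0.569 -0.023] [-2.3  1.3 -0.8  2.3]
t 2.55 pos [0.2823 0.5576 0.2563] q [ 0.92  0.53  1.43 -0.    1.18 -0.18] F [-1.03 -0.07 -0.05] gap 1.0
10 rows
[[-0.04, -0.0251, -0.0044, -0.0, 0.0, 7.81], [-0.043, -0.0194, -0.0044, -0.0, 0.0, 7.81], [-0.0453, -0.0134, -0.0044, -0.0, 0.0, 7.81], [-0.0466, -0.0071, -0.0044, -0.0, 0.0, 7.81], [-0.0472, -0.0007, -0.0044, -0.0, 0.0, 7.81], [-0.0468, 0.0057, -0.0044, -0.0, 0.0, 7.81], [-0.0456, 0.012, -0.0044, -0.0, 0.0, 7.81], [-0.0436, 0.0181, -0.0044, -0.0, 0.0, 7.81], [-0.0407, 0.0239, -0.0044, -0.0, 0.0, 7.81], [-0.0371, 0.0292, -0.0044, -0.0, 0.0, 7.81]]
5 rows
[[0.0, 0.0, 0.0314, 0.0, 0.0, 0.0], [0.0, 0.0, 0.0314, 0.0, 0.0, 0.0], [0.0, 0.0, 0.0314, 0.0, 0.0, 0.0], [0.0, 0.0, 0.0314, 0.0, 0.0, 0.0], [0.0, 0.0, 0.0314, 0.0, 0.0, 0.0]]
```

Request:
play_rows(steps=[[[-0.04,-0.0251,-0.0044,0,0,7.81],[-0.043,-0.0194,-0.0044,0,0,7.81],[-0.0453,-0.0134,-0.0044,0,0,7.81],[-0.0466,-0.0071,-0.0044,0,0,7.81],[-0.0472,-0.0007,-0.0044,0,0,7.81],[-0.0468,0.0057,-0.0044,0,0,7.81],[-0.0456,0.012,-0.0044,0,0,7.81],[-0.0436,0.0181,-0.0044,0,0,7.81],[-0.0407,0.0239,-0.0044,0,0,7.81],[-0.0371,0.0292,-0.0044,0,0,7.81]]], fingers=1, squeeze=90)

```text
t: 3.8
tcp_pos: [0.5264, 0.1518, 0.3007]
tool_rot: [0.795, 0.607, 0.0, 0.0]
force: [0.7, 0.6, 0.9]
finger_gap: 1.0
```

```bash
python3 - <<'E'
from h import *
import cv2,pickle
st()
p=manip.snapshot("wrist"); cv2.imwrite("pics/w1.png",p["img"][:,:,::-1]);pickle.dump(p,open("pics/w1.pkl","wb"))
# project expected handle top and block corners
W=p["world_from_camera"];K=p["K"]
def pj(X):
    c=(np.array(X)-W[:3,3])@W[:3,:3]; th=np.arctan2(np.hypot(c[0],c[1]),c[2]); u=c[:2]/np.hypot(*c[:2])*th; return u*K[0,0]+[K[0,2],K[1,2]]
img=p["img"][:,:,::-1].copy()
for q in [w(BLK,(sx*.035,sy*.1,.07)) for sx in(-1,1) for sy in (-1,1)]+[w(BLK,(sx*.022,sy*.02,.07)) for sx in(-1,1) for sy in (-1,1)]+[w(BLK,(sx*.012,-.066+sy*.012,.18)) for sx in(-1,1) for sy in (-1,1)]:
    cv2.circle(img,tuple(int(v) for v in pj(q)),2,(0,0,255),-1)
cv2.imwrite("pics/w1b.png",img)
rp=np.array([.5258,.1534])
T1=plan([rp[0],rp[1],.30],rot(BLK[2]),1)
E
```

```text
t 3.8 pos [0.5264 0.1518 0.3007] q [0.08 0.37 1.57 0.   1.2  0.34] F [0.68 0.59 0.89] gap 1.0
1 rows
[[0.0048, -0.0063, 0.0013, 0.39, 0.14, -0.62]]
```

View pics/w1b.png

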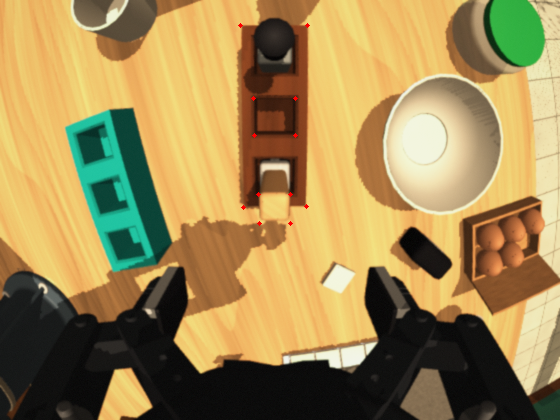

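Request:
play_rows(steps=[[[0,0,0,0,0,0],[0,0,0,0,0,0]]])

```text
t: 4.1
tcp_pos: [0.5248, 0.1539, 0.3001]
tool_rot: [0.793, 0.609, -0.0, -0.001]
force: [0.2, -0.4, -0.4]
finger_gap: 1.001
```

```bash
python3 - <<'E'
from h import *
s=st();print(s["tool_rot"].round(4),s["qd"].round(3))
plan([.5258,.1534,.30],rot(BLK[2]),1)
E
```

```text
t 4.1 pos [0.5248 0.1539 0.3001] q [0.08 0.37 1.58 0.   1.2  0.34] F [ 0.17 -0.37 -0.4 ] gap 1.001
[ 7.928e-01  6.095e-01 -3.000e-04 -5.000e-04] [ 0.017 -0.001  0.004 -0.003 -0.002  0.002]
1 rows
[[-0.0002, 0.0011, 0.0001, -0.07, -0.01, 0.08]]
```

Request:
play_rows(steps=[[[0,0.001,0.025,0,0,0],[0,0,0.025,0,0,0],[0,0,0.025,0,0,0],[0,0,0.025,0,0,0],[0,0,0.025,0,0,0],[0,0,0.02,0,0,0],[0,0,0.012,0,0,0],[0,0,0,0,0,0],[0,0,0,0,0,0]]])

```text
t: 5.22
tcp_pos: [0.527, 0.1534, 0.144]
tool_rot: [0.793, 0.609, 0.001, 0.0]
force: [0.9, -0.4, 0.2]
finger_gap: 0.998
```

Request:
play_rows(steps=[[[0,0,0,0,0,0],[0,0,0,0,0,0],[0,0,0,0,0,0],[0,0,0,0,0,0],[0,0,0,0,0,0],[0,0,0,0,0,0],[0,0,0,0,0,0],[0,0,0,0,0,0]]], fingers=0, squeeze=100)

```text
t: 6.22
tcp_pos: [0.5268, 0.153, 0.1437]
tool_rot: [0.793, 0.609, 0.0, 0.0]
force: [-0.1, 0.1, 5.5]
finger_gap: 0.266
```

```bash
python3 - <<'E'
from h import *
import cv2
st()
for n in("side","wrist"):
    p=manip.snapshot(n); cv2.imwrite(f"pics/{n}2.png",p["img"][:,:,::-1])
    if n=="side": cv2.imwrite("pics/side2.png",cv2.resize(p["img"][90:300,200:420,::-1],None,fx=2.8,fy=2.8))
E
```

```text
t 6.22 pos [0.5268 0.153  0.1437] q [ 0.08  0.59  1.73 -0.    0.83  0.34] F [-0.07  0.06  5.46] gap 0.266
```

View pics/side2.png

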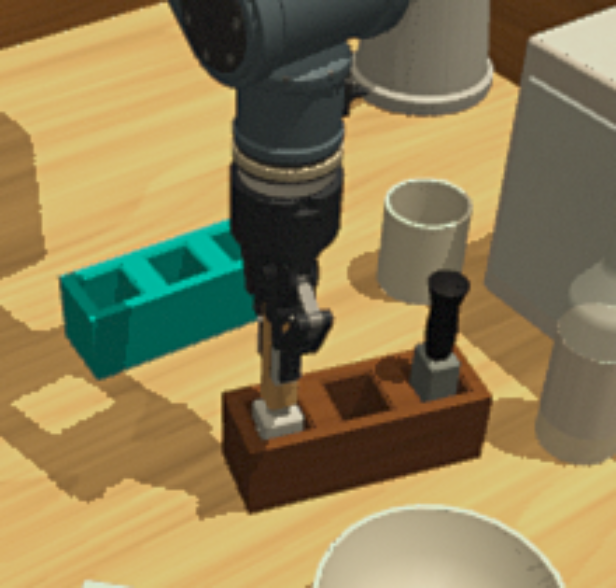

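View pics/wrist2.png

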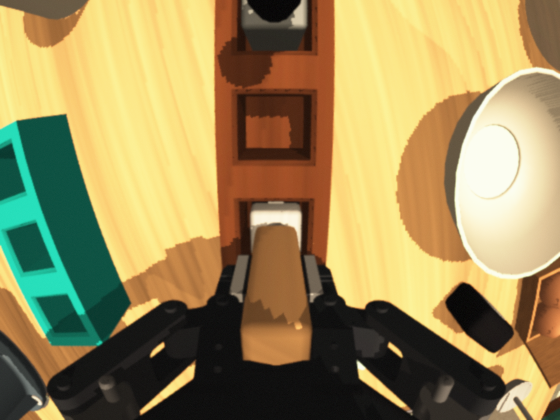

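Request:
play_rows(steps=[[[0,0,-0.01,0,0,0],[0,0,-0.02,0,0,0],[0,0,-0.03,0,0,0],[0,0,-0.03,0,0,0],[0,0,-0.02,0,0,0],[0,0,-0.01,0,0,0],[0,0,0,0,0,0]]])

```text
t: 7.2
tcp_pos: [0.5267, 0.153, 0.2635]
tool_rot: [0.793, 0.609, 0.0, 0.0]
force: [-0.2, 0.2, -1.8]
finger_gap: 0.272
```

```bash
cat >> h.py <<'E'
L=0.1337; N=np.array([0,.5736,.8192])
def tgt(x,out,y=.020,z=.018): return w(RIS,np.array([x,y,z])+N*(out+L))
def where():
    s=manip.sense(); Rm=R.from_quat(s["tool_rot"]).as_matrix(); o=s["tcp_pos"]+Rm[:,2]*L
    c,sn=np.cos(RIS[2]),np.sin(RIS[2]); Rr=np.array([[c,-sn,0],[sn,c,0],[0,0,1]]); p=Rr.T@(o-[RIS[0],RIS[1],0]); q=p-[0,.02,.018]
    print("origin riser mm",(p*1e3).round(1),"out",round(q@N*1e3,2),"lat",round(float(q@[0,.8192,-.5736])*1e3,2),"F riser",(Rr.T@s["force"]).round(2),"F along n",round(float(Rr.T@s["force"]@N),2),"tool in riser",(Rr.T@Rm)[:,2].round(3),(Rr.T@Rm)[:,1].round(3))
E
python3 - <<'E'
from h import *
st();where()
plan(tgt(-.09,.06),rot(RIS[2],-35),10)
E
```

```text
t 7.2 pos [0.5267 0.153  0.2635] q [ 0.08  0.42  1.62 -0.    1.11  0.34] F [-0.25  0.19 -1.81] gap 0.272
origin riser mm [-75.4 349.9 129.8] out 280.83 lat 206.07 F riser [-0.27  0.16 -1.81] F along n -1.39 tool in riser [ 0.001  0.    -1.   ] [ 0.987 -0.159  0.001]
10 rows
[[-0.0218, 0.002, 0.0087, -0.28, -3.49, -0.89], [-0.0213, 0.0017, 0.01, -0.28, -3.49, -0.89], [-0.0207, 0.0013, 0.0113, -0.28, -3.49, -0.89], [-0.02, 0.0009, 0.0125, -0.28, -3.49, -0.89], [-0.0192, 0.0005, 0.0137, -0.28, -3.49, -0.89], [-0.0183, 0.0002, 0.0149, -0.28, -3.49, -0.89], [-0.0174, -0.0002, 0.016, -0.28, -3.49, -0.89], [-0.0163, -0.0005, 0.017, -0.28, -3.49, -0.89], [-0.0153, -0.0008, 0.018, -0.28, -3.49, -0.89], [-0.0141, -0.0012, 0.0188, -0.28, -3.49, -0.89]]
```

Request:
play_rows(steps=[[[-0.0218,0.002,0.0087,-0.28,-3.49,-0.89],[-0.0213,0.0017,0.01,-0.28,-3.49,-0.89],[-0.0207,0.0013,0.0113,-0.28,-3.49,-0.89],[-0.02,0.0009,0.0125,-0.28,-3.49,-0.89],[-0.0192,0.0005,0.0137,-0.28,-3.49,-0.89],[-0.0183,0.0002,0.0149,-0.28,-3.49,-0.89],[-0.0174,-0.0002,0.016,-0.28,-3.49,-0.89],[-0.0163,-0.0005,0.017,-0.28,-3.49,-0.89],[-0.0153,-0.0008,0.018,-0.28,-3.49,-0.89],[-0.0141,-0.0012,0.0188,-0.28,-3.49,-0.89]]])

```text
t: 8.45
tcp_pos: [0.4894, -0.0636, 0.175]
tool_rot: [0.707, 0.64, -0.224, 0.201]
force: [-0.5, -0.6, -1.5]
finger_gap: 0.268
```

Request:
play_rows(steps=[[[0,0,0,0,0,0],[0,0,0,0,0,0],[0,0,0,0,0,0],[0,0,0,0,0,0]]])

```text
t: 8.95
tcp_pos: [0.4904, -0.0629, 0.1769]
tool_rot: [0.708, 0.64, -0.222, 0.202]
force: [-0.0, -0.4, -2.2]
finger_gap: 0.268
```

```bash
python3 - <<'E'
from h import *
import cv2
st();where()
plan(tgt(-.09,.06),rot(RIS[2],-35),1)
for n in("side","top","wrist"):
    p=manip.snapshot(n)
    c=p["img"][200:420,80:300] if n=="side" else (p["img"][130:330,300:500] if n=="top" else p["img"])
    cv2.imwrite(f"pics/{n}3.png",cv2.resize(c[:,:,::-1],None,fx=1 if n=="wrist" else 2.7,fy=1 if n=="wrist" else 2.7,interpolation=cv2.INTER_CUBIC))
where()
E
```

```text
t 8.95 pos [ 0.4904 -0.0629  0.1769] q [-0.04  0.58  1.82 -0.78  0.95  0.6 ] F [-0.01 -0.42 -2.22] gap 0.268
origin riser mm [-89.6  54.8  67.3] out 60.35 lat 0.26 F riser [ 0.03 -0.42 -2.22] F along n -2.06 tool in riser [ 0.001 -0.573 -0.82 ] [1.    0.001 0.001]
1 rows
[[-0.0001, -0.0002, 0.0003, 0.08, -0.05, -0.01]]
origin riser mm [-89.9  54.6  67.2] out 60.13 lat 0.16 F riser [-0.02 -0.91 -2.29] F along n -2.4 tool in riser [ 0.001 -0.573 -0.82 ] [1.    0.    0.001]
```

View pics/side3.png

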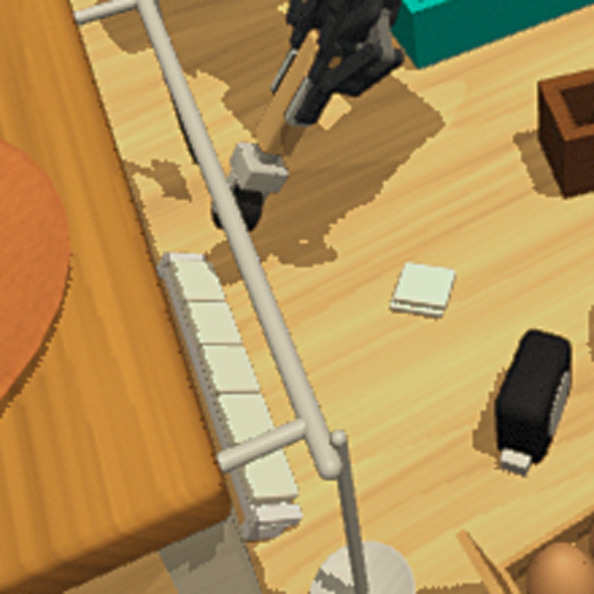

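View pics/top3.png

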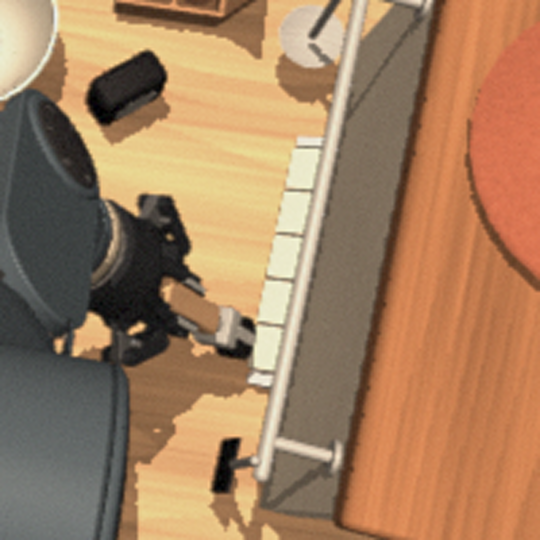

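View pics/wrist3.png

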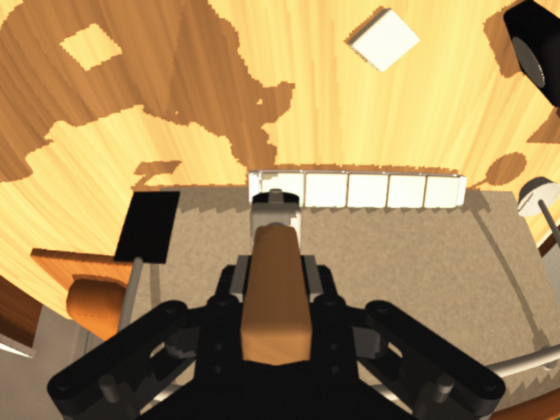

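Request:
play_rows(steps=[[[0,0,0.005,0,0,0],[0,0,0.006,0,0,0],[0,0,0.006,0,0,0],[0,0,0.006,0,0,0],[0,0,0.006,0,0,0],[0,0,0.006,0,0,0],[0,0,0.004,0,0,0],[0,0,0.002,0,0,0],[0,0,0,0,0,0]]])

```text
t: 10.22
tcp_pos: [0.4876, -0.0867, 0.1428]
tool_rot: [0.708, 0.64, -0.223, 0.201]
force: [-0.0, -1.2, -2.6]
finger_gap: 0.27
```

```bash
python3 - <<'E'
from h import *
where()
E
```

```text
origin riser mm [-90.2  30.8  33.2] out 18.69 lat 0.14 F riser [ 0.09 -1.17 -2.64] F along n -2.83 tool in riser [-0.    -0.573 -0.819] [ 1.  0. -0.]
```

Request:
play_rows(steps=[[[0,0,0.001,0,0,0],[0,0,0.001,0,0,0],[0,0,0.001,0,0,0],[0,0,0.001,0,0,0],[0,0,0.001,0,0,0]]])

```text
t: 10.85
tcp_pos: [0.4873, -0.0895, 0.1387]
tool_rot: [0.708, 0.64, -0.223, 0.201]
force: [-0.6, 0.6, -1.7]
finger_gap: 0.27
```

```bash
python3 - <<'E'
from h import *
where()
E
```

```text
origin riser mm [-90.2  28.   29.1] out 13.69 lat 0.13 F riser [-0.68  0.49 -1.66] F along n -1.08 tool in riser [ 0.    -0.573 -0.819] [ 1.  0. -0.]
```

Request:
play_rows(steps=[[[0,0,0.001,0,0,0],[0,0,0.001,0,0,0],[0,0,0.001,0,0,0]]])

```text
t: 11.22
tcp_pos: [0.4872, -0.0913, 0.1362]
tool_rot: [0.708, 0.64, -0.223, 0.202]
force: [0.4, 0.4, -0.0]
finger_gap: 0.271
```

```bash
python3 - <<'E'
from h import *
where()
E
```

```text
origin riser mm [-90.2  26.2  26.7] out 10.69 lat 0.12 F riser [ 0.38  0.47 -0.03] F along n 0.24 tool in riser [ 0.    -0.573 -0.819] [ 1.  0. -0.]
```

Request:
play_rows(steps=[[[0,0,0.001,0,0,0],[0,0,0.001,0,0,0]]])

```text
t: 11.48
tcp_pos: [0.4871, -0.0921, 0.1351]
tool_rot: [0.708, 0.64, -0.223, 0.202]
force: [-0.7, 4.4, 4.2]
finger_gap: 0.27
```

```bash
python3 - <<'E'
from h import *
where()
E
```

```text
origin riser mm [-90.1  25.4  25.5] out 9.26 lat 0.11 F riser [-1.13  4.28  4.23] F along n 5.92 tool in riser [ 0.    -0.573 -0.819] [1. 0. 0.]
```

Request:
play_rows(steps=[[[0,0,0.001,0,0,0],[0,0,0.001,0,0,0],[0,0,0,0,0,0]]])

```text
t: 11.85
tcp_pos: [0.487, -0.0935, 0.133]
tool_rot: [0.707, 0.64, -0.223, 0.202]
force: [0.4, 4.6, 3.7]
finger_gap: 0.265
```

```bash
python3 - <<'E'
from h import *
where()
E
```

```text
origin riser mm [-90.1  24.   23.5] out 6.79 lat 0.12 F riser [-0.09  4.59  3.68] F along n 5.65 tool in riser [ 0.    -0.573 -0.819] [1. 0. 0.]
```

Request:
play_rows(steps=[[[0,0,0.001,0,0,0],[0,0,0,0,0,0]]])

```text
t: 12.1
tcp_pos: [0.4869, -0.0941, 0.1322]
tool_rot: [0.708, 0.64, -0.223, 0.202]
force: [-0.1, 3.6, 4.0]
finger_gap: 0.268
```

```bash
python3 - <<'E'
from h import *
where()
E
```

```text
origin riser mm [-90.1  23.4  22.6] out 5.71 lat 0.1 F riser [-0.49  3.61  4.01] F along n 5.35 tool in riser [ 0.    -0.573 -0.819] [1. 0. 0.]
```

Request:
play_rows(steps=[[[0,0,0.0003,0,0,0],[0,0,0,0,0,0]]])

```text
t: 12.35
tcp_pos: [0.487, -0.0941, 0.1321]
tool_rot: [0.708, 0.64, -0.223, 0.202]
force: [0.1, 6.3, 4.9]
finger_gap: 0.267
```

```bash
python3 - <<'E'
from h import *
where()
E
```

```text
origin riser mm [-90.   23.3  22.6] out 5.65 lat 0.13 F riser [-0.51  6.33  4.9 ] F along n 7.64 tool in riser [ 0.    -0.573 -0.819] [1. 0. 0.]
```

Request:
play_rows(steps=[[[0,0,0.0003,0,0,0],[0,0,0,0,0,0]]])

```text
t: 12.6
tcp_pos: [0.487, -0.0942, 0.1321]
tool_rot: [0.708, 0.64, -0.223, 0.202]
force: [-0.9, 6.5, 7.1]
finger_gap: 0.271
```

```bash
python3 - <<'E'
from h import *
where()
E
```

```text
origin riser mm [-90.   23.3  22.5] out 5.6 lat 0.1 F riser [-1.54  6.4   7.14] F along n 9.52 tool in riser [ 0.001 -0.573 -0.819] [1.    0.    0.001]
```

Request:
play_rows(steps=[[[0,0,0.0003,0,0,0],[0,0,0.0003,0,0,0],[0,0.001,0,0,0,0],[0,0.0025,0,0,0,0],[0,0.0035,0,0,0,0],[0,0.0035,0,0,0,0],[0,0.0035,0,0,0,0],[0,0.0035,0,0,0,0]]])

```text
t: 13.6
tcp_pos: [0.5039, -0.0959, 0.1321]
tool_rot: [0.708, 0.639, -0.223, 0.202]
force: [-3.6, 11.0, 12.5]
finger_gap: 0.272
```

```bash
python3 - <<'E'
from h import *
where();st()
E
```

```text
origin riser mm [-73.1  23.3  22.6] out 5.63 lat 0.07 F riser [-4.72 10.62 12.54] F along n 16.36 tool in riser [-0.    -0.574 -0.819] [ 1.    -0.001 -0.   ]
t 13.6 pos [ 0.5039 -0.0959  0.1321] q [-0.1   0.67  1.82 -0.86  0.86  0.65] F [-3.62 11.04 12.54] gap 0.272
```

Request:
play_rows(steps=[[[0,0.0035,0,0,0,0],[0,0.0035,0,0,0,0],[0,0.0035,0,0,0,0],[0,0.0035,0,0,0,0],[0,0.0035,0,0,0,0]]])

```text
t: 14.22
tcp_pos: [0.5212, -0.0975, 0.1322]
tool_rot: [0.708, 0.639, -0.223, 0.202]
force: [-1.1, 9.1, 11.2]
finger_gap: 0.274
```

```bash
python3 - <<'E'
from h import *
where()
E
```

```text
origin riser mm [-55.7  23.4  22.6] out 5.74 lat 0.11 F riser [-2.06  8.93 11.16] F along n 14.27 tool in riser [-0.    -0.574 -0.819] [ 1. -0. -0.]
```

Request:
play_rows(steps=[[[0,0.0036,0,0,0,0],[0,0.0036,0,0,0,0],[0,0.0036,0,0,0,0],[0,0.0036,0,0,0,0],[0,0.0036,0,0,0,0],[0,0.0036,0,0,0,0]]])

```text
t: 14.98
tcp_pos: [0.5433, -0.0996, 0.1324]
tool_rot: [0.708, 0.639, -0.223, 0.202]
force: [-0.3, 8.8, 11.1]
finger_gap: 0.267
```

```bash
python3 - <<'E'
from h import *
where()
E
```

```text
origin riser mm [-33.3  23.5  22.9] out 6.01 lat 0.1 F riser [-1.22  8.72 11.09] F along n 14.08 tool in riser [ 0.001 -0.573 -0.819] [1.    0.    0.001]
```

Request:
play_rows(steps=[[[0,0.0036,0,0,0,0],[0,0.0036,0,0,0,0],[0,0.0036,0,0,0,0],[0,0.0036,0,0,0,0],[0,0.0036,0,0,0,0]]])

```text
t: 15.6
tcp_pos: [0.5602, -0.1012, 0.1324]
tool_rot: [0.708, 0.639, -0.223, 0.201]
force: [-1.0, 10.8, 12.3]
finger_gap: 0.269
```

```bash
python3 - <<'E'
from h import *
where()
E
```

```text
origin riser mm [-16.7  23.6  22.9] out 6.07 lat 0.16 F riser [-2.06 10.69 12.28] F along n 16.19 tool in riser [-0.001 -0.574 -0.819] [ 1.    -0.001 -0.001]
```

Request:
play_rows(steps=[[[0,0.0036,-0.0001,0,0,0],[0,0.0036,-0.0001,0,0,0],[0,0.0036,0,0,0,0],[0,0.0036,-0.0001,0,0,0],[0,0.0036,0,0,0,0],[0,0.0036,0,0,0,0]]])

```text
t: 16.35
tcp_pos: [0.5828, -0.1034, 0.1327]
tool_rot: [0.708, 0.639, -0.223, 0.202]
force: [-1.7, 9.2, 11.0]
finger_gap: 0.269
```

```bash
python3 - <<'E'
from h import *
where()
E
```

```text
origin riser mm [ 6.3 23.8 23.2] out 6.42 lat 0.11 F riser [-2.61  9.02 11.04] F along n 14.22 tool in riser [ 0.001 -0.573 -0.819] [1.    0.    0.001]
```

Request:
play_rows(steps=[[[0,0.0036,0,0,0,0],[0,0.0036,-0.0001,0,0,0],[0,0.0036,0,0,0,0],[0,0.0036,0,0,0,0],[0,0.0036,-0.0001,0,0,0],[0,0.0036,0,0,0,0]]])

```text
t: 17.1
tcp_pos: [0.6037, -0.1053, 0.1328]
tool_rot: [0.708, 0.639, -0.223, 0.202]
force: [-0.2, 7.7, 10.6]
finger_gap: 0.269
```

```bash
python3 - <<'E'
from h import *
where()
E
```

```text
origin riser mm [27.1 23.9 23.3] out 6.58 lat 0.19 F riser [-1.02  7.67 10.56] F along n 13.05 tool in riser [-0.    -0.574 -0.819] [ 1. -0. -0.]
```

Request:
play_rows(steps=[[[0,0.0036,0,0,0,0],[0,0.0036,0,0,0,0],[0,0.0036,0,0,0,0],[0,0.0036,0,0,0,0],[0,0.0036,0,0,0,0],[0,0.0036,-0.0001,0,0,0]]])

```text
t: 17.85
tcp_pos: [0.6258, -0.1075, 0.133]
tool_rot: [0.708, 0.639, -0.223, 0.202]
force: [-1.8, 8.5, 9.5]
finger_gap: 0.272
```

```bash
python3 - <<'E'
from h import *
where()
E
```

```text
origin riser mm [49.5 24.1 23.5] out 6.84 lat 0.18 F riser [-2.7   8.32  9.55] F along n 12.59 tool in riser [ 0.001 -0.573 -0.819] [1.    0.    0.001]
```

Request:
play_rows(steps=[[[0,0.0036,0.0001,0,0,0],[0,0.0036,0,0,0,0],[0,0.0036,0,0,0,0],[0,0.0036,0,0,0,0],[0,0.0036,0,0,0,0],[0,0.0036,0,0,0,0]]])

```text
t: 18.6
tcp_pos: [0.6472, -0.1095, 0.1331]
tool_rot: [0.708, 0.639, -0.223, 0.202]
force: [-2.3, 8.9, 10.3]
finger_gap: 0.269
```

```bash
python3 - <<'E'
from h import *
where()
E
```

```text
origin riser mm [70.9 24.2 23.6] out 6.96 lat 0.19 F riser [-3.22  8.62 10.29] F along n 13.37 tool in riser [ 0.001 -0.573 -0.819] [1.    0.    0.001]
```

Request:
play_rows(steps=[[[0,0.0036,0.0001,0,0,0],[0,0.0036,0,0,0,0],[0,0.0036,0,0,0,0],[0,0.0036,0,0,0,0],[0,0.0036,0,0,0,0],[0,0.0036,0,0,0,0],[0,0.0015,0,0,0,0],[0,0,0,0,0,0]]])

```text
t: 19.6
tcp_pos: [0.6709, -0.1118, 0.1333]
tool_rot: [0.708, 0.64, -0.222, 0.202]
force: [-1.8, 9.0, 10.3]
finger_gap: 0.268
```

```bash
python3 - <<'E'
from h import *
import cv2
where()
p=manip.snapshot("side")
cv2.imwrite("pics/s5.png",cv2.resize(p["img"][240:420,100:280,::-1],None,fx=3.3,fy=3.3,interpolation=cv2.INTER_CUBIC))
p=manip.snapshot("wrist")
cv2.imwrite("pics/w5.png",p["img"][:,:,::-1])
E
```

```text
origin riser mm [95.  24.3 23.8] out 7.17 lat 0.19 F riser [-2.68  8.74 10.34] F along n 13.48 tool in riser [ 0.002 -0.573 -0.819] [1.    0.001 0.002]
```

View pics/s5.png

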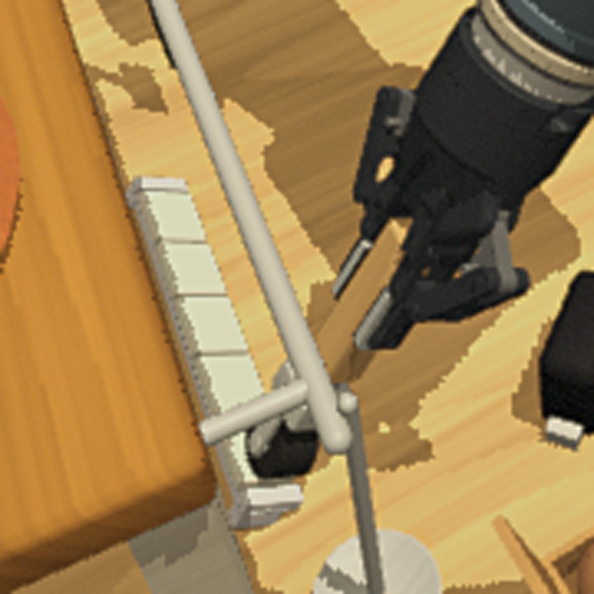

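View pics/w5.png

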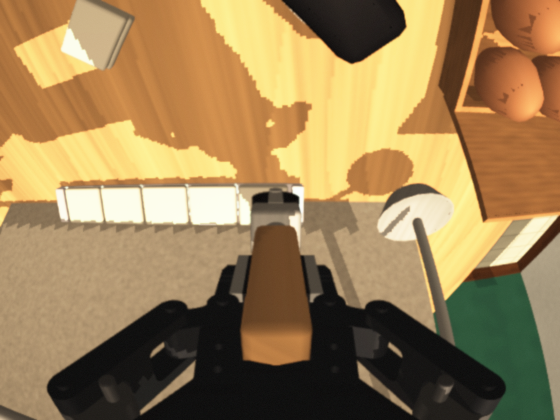

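Request:
play_rows(steps=[[[0,0,-0.001,0,0,0],[0,0,-0.002,0,0,0],[0,0,-0.004,0,0,0],[0,0,-0.008,0,0,0],[0,0,-0.015,0,0,0],[0,0,-0.02,0,0,0],[0,0,-0.025,0,0,0],[0,0,-0.025,0,0,0],[0,0,-0.015,0,0,0],[0,0,-0.005,0,0,0]]])

```text
t: 20.95
tcp_pos: [0.6774, -0.0436, 0.2314]
tool_rot: [0.707, 0.64, -0.222, 0.202]
force: [0.8, -0.2, -2.2]
finger_gap: 0.268
```

```bash
python3 - <<'E'
from h import *
where();st()
plan([.5268,.153,.275],rot(BLK[2]),10)
E
```

```text
origin riser mm [ 94.7  92.9 121.9] out 126.87 lat 0.11 F riser [ 0.82 -0.12 -2.24] F along n -1.91 tool in riser [ 0.003 -0.573 -0.82 ] [1.    0.001 0.002]
t 20.95 pos [ 0.6774 -0.0436  0.2314] q [ 0.    0.71  1.29 -0.64  1.28  0.33] F [ 0.8  -0.21 -2.24] gap 0.268
10 rows
[[0.0123, -0.0169, -0.014, 0.3, 3.49, 0.89], [0.0128, -0.0172, -0.0131, 0.3, 3.49, 0.89], [0.0133, -0.0175, -0.0122, 0.3, 3.49, 0.89], [0.0138, -0.0177, -0.0113, 0.3, 3.49, 0.89], [0.0142, -0.018, -0.0104, 0.3, 3.49, 0.89], [0.0145, -0.0183, -0.0094, 0.3, 3.49, 0.89], [0.0147, -0.0186, -0.0084, 0.3, 3.49, 0.89], [0.0149, -0.0188, -0.0074, 0.3, 3.49, 0.89], [0.0151, -0.0191, -0.0064, 0.3, 3.49, 0.89], [0.0151, -0.0194, -0.0054, 0.3, 3.49, 0.89]]
```

Request:
play_rows(steps=[[[0.0123,-0.0169,-0.014,0.3,3.49,0.89],[0.0128,-0.0172,-0.0131,0.3,3.49,0.89],[0.0133,-0.0175,-0.0122,0.3,3.49,0.89],[0.0138,-0.0177,-0.0113,0.3,3.49,0.89],[0.0142,-0.018,-0.0104,0.3,3.49,0.89],[0.0145,-0.0183,-0.0094,0.3,3.49,0.89],[0.0147,-0.0186,-0.0084,0.3,3.49,0.89],[0.0149,-0.0188,-0.0074,0.3,3.49,0.89],[0.0151,-0.0191,-0.0064,0.3,3.49,0.89],[0.0151,-0.0194,-0.0054,0.3,3.49,0.89]]])

```text
t: 22.2
tcp_pos: [0.5256, 0.1521, 0.2737]
tool_rot: [0.794, 0.608, -0.001, -0.002]
force: [-0.1, 0.8, -2.0]
finger_gap: 0.273
```

Request:
play_rows(steps=[[[0,0,0,0,0,0],[0,0,0,0,0,0],[0,0,0,0,0,0],[0,0,0,0,0,0]]])

```text
t: 22.7
tcp_pos: [0.5271, 0.1518, 0.2737]
tool_rot: [0.794, 0.609, -0.001, -0.001]
force: [0.1, 0.4, -2.7]
finger_gap: 0.267
```

```bash
python3 - <<'E'
from h import *
import cv2
s=st(); plan([.5268,.153,.275],rot(BLK[2]),1)
p=manip.snapshot("side"); cv2.imwrite("pics/s6.png",cv2.resize(p["img"][90:420,80:420,::-1],None,fx=1.8,fy=1.8,interpolation=cv2.INTER_CUBIC))
p=manip.snapshot("wrist"); W=p["world_from_camera"];K=p["K"]
def pj(X):
    c=(np.array(X)-W[:3,3])@W[:3,:3]; th=np.arctan2(np.hypot(c[0],c[1]),c[2]); u=c[:2]/np.hypot(*c[:2])*th; return u*K[0,0]+[K[0,2],K[1,2]]
img=p["img"][:,:,::-1].copy()
for q in [w(BLK,(sx*.022,-.066*k+sy*.02,.07)) for k in (0,1) for sx in(-1,1) for sy in (-1,1)]:
    cv2.circle(img,tuple(int(round(v)) for v in pj(q)),2,(0,255,255),-1)
Rm=R.from_quat(s["tool_rot"]).as_matrix()
for q in [s["tcp_pos"]+Rm@[sx*.016,sy*.016,L-.075] for sx in(-1,1) for sy in (-1,1)]:
    cv2.circle(img,tuple(int(round(v)) for v in pj(q)),2,(0,255,0),-1)
cv2.imwrite("pics/w6.png",img)
E
```

```text
t 22.7 pos [0.5271 0.1518 0.2737] q [0.08 0.4  1.6  0.   1.14 0.34] F [ 0.1   0.44 -2.69] gap 0.267
1 rows
[[0.0011, -0.0006, -0.0013, -0.2, 0.05, -0.07]]
```

View pics/s6.png

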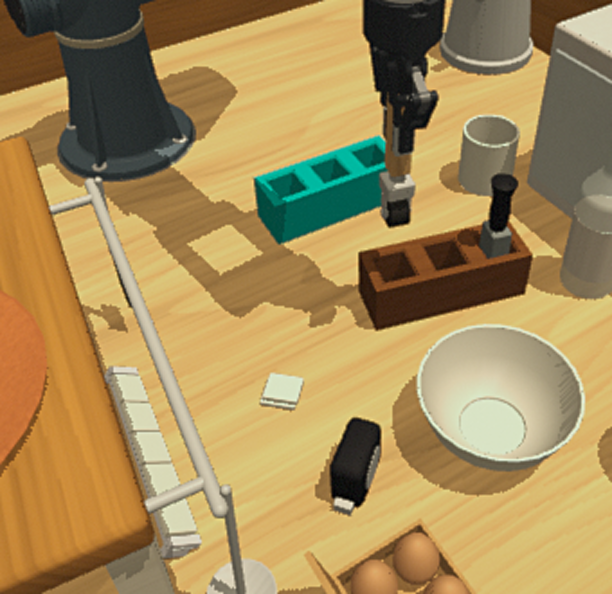

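View pics/w6.png

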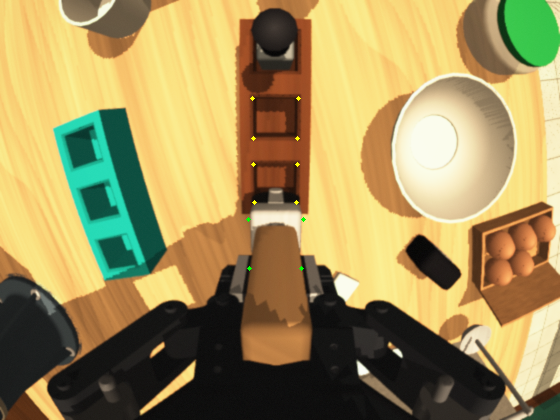

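Request:
play_rows(steps=[[[0.001,-0.0006,0.012,-0.2,0,0],[0,0,0.02,0,0,0],[0,0,0.02,0,0,0],[0,0,0.012,0,0,0],[0,0,0.008,0,0,0],[0,0,0.008,0,0,0],[0,0,0.008,0,0,0],[0,0,0,0,0,0]]])

```text
t: 23.8
tcp_pos: [0.5259, 0.1532, 0.1855]
tool_rot: [0.793, 0.609, -0.001, -0.0]
force: [-0.0, -0.2, -2.6]
finger_gap: 0.267
```

Request:
play_rows(steps=[[[0,0,0.006,0,0,0],[0,0,0.006,0,0,0],[0,0,0.006,0,0,0],[0,0,0.006,0,0,0],[0,0,0.005,0,0,0],[0,0,0.004,0,0,0],[0,0,0.002,0,0,0],[0,0,0,0,0,0]]])

```text
t: 24.8
tcp_pos: [0.5263, 0.1533, 0.1509]
tool_rot: [0.793, 0.609, -0.0, 0.0]
force: [0.6, -0.1, -1.6]
finger_gap: 0.267
```

Request:
play_rows(steps=[[[0,0,0.002,0,0,0],[0,0,0.002,0,0,0],[0,0,0.001,0,0,0],[0,0,0.001,0,0,0],[0,0,0,0,0,0]]])

```text
t: 25.42
tcp_pos: [0.5263, 0.1533, 0.1449]
tool_rot: [0.793, 0.609, -0.0, 0.0]
force: [-0.1, -0.1, -2.0]
finger_gap: 0.268
```

Request:
play_rows(steps=[[[0,0,0.0005,0,0,0],[0,0,0.0005,0,0,0],[0,0,0,0,0,0]]])

```text
t: 25.8
tcp_pos: [0.5263, 0.1533, 0.144]
tool_rot: [0.793, 0.609, -0.0, 0.0]
force: [0.4, -0.5, -1.7]
finger_gap: 0.271
```

Within a millimetre or so of the floor; release, then rise.

Request:
play_rows(steps=[[[0,0,0,0,0,0],[0,0,0,0,0,0],[0,0,0,0,0,0],[0,0,0,0,0,0],[0,0,0,0,0,0],[0,0,0,0,0,0],[0,0,0,0,0,0],[0,0,0,0,0,0]]], fingers=1)

```text
t: 26.8
tcp_pos: [0.5263, 0.1533, 0.144]
tool_rot: [0.793, 0.609, -0.0, 0.0]
force: [-0.3, -0.5, -0.4]
finger_gap: 1.0
```

Request:
play_rows(steps=[[[0,0,-0.005,0,0,0],[0,0,-0.015,0,0,0],[0,0,-0.025,0,0,0],[0,0,-0.03,0,0,0],[0,0,-0.03,0,0,0],[0,0,-0.03,0,0,0],[0,0,-0.02,0,0,0],[0,0,0,0,0,0],[0,0,0,0,0,0],[0,0,0,0,0,0]]])

```text
t: 28.05
tcp_pos: [0.5256, 0.1532, 0.2979]
tool_rot: [0.793, 0.609, -0.001, -0.0]
force: [0.5, -0.8, -0.4]
finger_gap: 1.003
```

```bash
python3 - <<'E'
from h import *
import cv2
st()
p=manip.snapshot("side"); cv2.imwrite("pics/s7.png",cv2.resize(p["img"][150:420,110:420,::-1],None,fx=2.2,fy=2.2,interpolation=cv2.INTER_CUBIC))
p=manip.snapshot("wrist"); cv2.imwrite("pics/w7.png",p["img"][:,:,::-1])
E
```

```text
t 28.05 pos [0.5256 0.1532 0.2979] q [ 0.08  0.38  1.58 -0.    1.19  0.34] F [ 0.51 -0.78 -0.44] gap 1.003
```

View pics/s7.png

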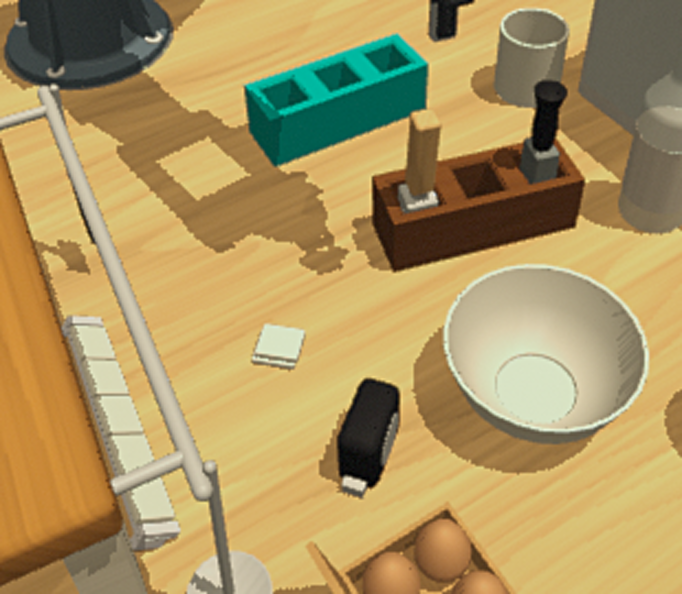

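View pics/w7.png

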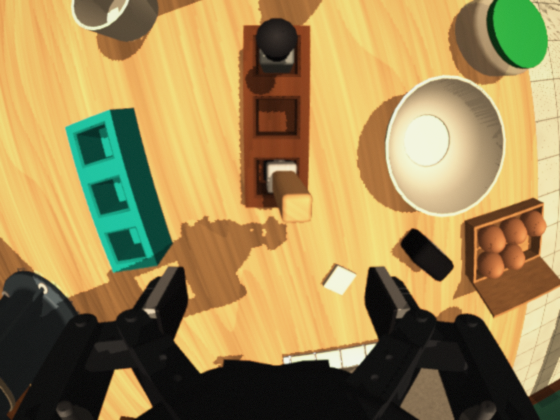

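```bash
python3 - <<'E'
from h import *
import cv2
from scipy.optimize import least_squares
ps=manip.snapshot("side");p=manip.snapshot("wrist"); pt=manip.snapshot("top")
cv2.imwrite("pics/w8.png",np.hstack([cv2.resize(p["img"][130:240,220:340,::-1],None,fx=3.3,fy=3.3,interpolation=cv2.INTER_CUBIC),cv2.resize(ps["img"][180:290,270:390,::-1],None,fx=3.3,fy=3.3,interpolation=cv2.INTER_CUBIC)]))
W=p["world_from_camera"];K=p["K"]
def pj(X):
    c=(np.array(X)-W[:3,3])@W[:3,:3]; th=np.arctan2(np.hypot(c[0],c[1]),c[2]); u=c[:2]/np.hypot(*c[:2])*th; return u*K[0,0]+[K[0,2],K[1,2]]
for nm,px,z in [("top of handle",(297,206.5),.178),("head top",(282,177),.083)]:
    r=least_squares(lambda v:pj([*v,z])-px,[.526,.153]); d=r.x-np.array(BLK[:2]); c,s=np.cos(BLK[2]),np.sin(BLK[2])
    print(nm,r.x.round(4),"block frame",round((c*d[0]+s*d[1])*1e3,1),round((-s*d[0]+c*d[1])*1e3,1))
E
```

```text
top of handle [0.5428 0.1523] block frame 16.1 -62.6
head top [0.5337 0.1565] block frame 6.2 -61.0
```

View pics/w8.png

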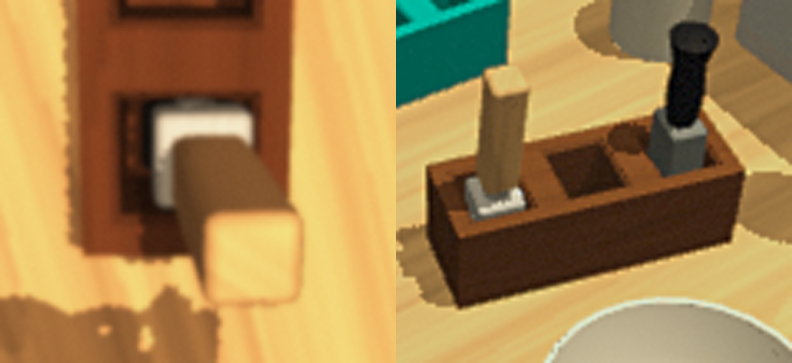

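```bash
python3 - <<'E'
from h import *
st(); print(manip.sign_off())
E
```

```text
t 28.3 pos [0.5261 0.1533 0.2984] q [ 0.08  0.38  1.58 -0.    1.19  0.34] F [ 1.1  -0.76  0.51] gap 1.004
the job is handed in; nothing more can be done
None
```

I rolled the tile row from near end to far end in one unbroken pass, put the roller back in its own end pocket and handed the job in at 28.3 s. I got no verdict, and I had no direct reading of how far each tile went in.

- **Pass:** I gripped the handle across its x sides and leaned it 35° square to the tiles. I felt tile 1 down to its stop, about 5.6 mm out from nominal. The roll from x = -90 to +95 mm ran at about 3 cm/s. The force sensor gave about 15–18 N along the tool at the checkpoints between moves; I did not see peaks in between.
- **Tiles:** The roller's path rose smoothly by about 1.6 mm along the row. That matches the carrier's skew and shows no tile still standing proud. The pictures after the pass show the row flush.
- **Roller:** It stands in the pocket, released and still in two successive pictures. It tipped slightly when let go and now leans about 6° against the pocket wall, against a limit of 15°. I estimate its base is within a few millimetres of the pocket's centre.
- **Surroundings:** The gripper is clear of everything. In the last pictures the scraper, spare tiles, tape measure, bowl, mug and bottle look unmoved; I judged this by eye.

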